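# Sweep loose screw caps off the lab tray into the catch pan

### The arm

A 6-joint arm with a two-finger parallel gripper is mounted at the origin on the work surface. World frame = base frame: x ahead of the robot, y to its left, z up, the work surface at z = 0. Lengths are in m, angles in rad, forces in N, time in s.
With the tool pointing down it reaches from about 0.375 to 0.9 m from the base axis. Payload 3.1 kg.
Tool frame: the origin (TCP) lies between the finger pads; the fingertips stand 22 mm ahead of it and the grasp point (between the pads) lies 3 mm ahead of it; z points along the fingers, y is the line along which they close (so a half turn about z gives the same grasp; the last joint's range is limited). The gripper opens to 87 mm and grips with 3 to 60 N. Pads are 19 mm wide; open, the fingers measure 117 mm over their backs; the gripper's body (75 mm by 190 mm) begins 51 mm behind the grasp point.
Start: joints at [-1.365, 0.527, 1.433, -0, 1.181, -0.178], TCP at [0.235, -0.579, 0.245] pointing down, gripper open.
Joint ranges: [-3.08, 3.08], [-0.75, 2.2], [0.22, 2.44], [-1.43, 4.57], [0, 2.65], [-2.85, 2.85]. Speed limits (rad/s): [2.79, 2.79, 3.14, 3.14, 3.14, 3.14].

### API

Orientations are given as a unit quaternion [x, y, z, w].
In Python, from rig import robot gives the robot as it stands.
- The arm moves only by the tool move_arm, never from a script. Its argument "series" is text: rows parted by semicolons, each of 6 numbers parted by spaces: the shift along the tool's x, y, z in mm, then the turn, a rotation vector about the tool's x, y, z in degrees. In form: dx dy dz ax ay az; .... A call has 1 to 8 rows; each row is the pose to reach, as a shift and turn from the pose commanded when the call began, along the tool's axes at that moment; what a row does not reach only later rows make up. A row lasts 1/12 s, in which the tool goes at most 41.7 mm and 7.16 degrees, less where a joint would pass 70% of its speed; a pose out of reach is approached as far as the arm can. A call with a gripper value outside its range is refused whole. "jaw" is the opening, from 0 (shut) to 1 (fully open), set as the call begins (left out, the last holds). The fingers move at their own pace and stop on an object; "newtons" is the grip in N (left out, the last holds). Time passes only in rows, so rows that repeat a pose let the fingers close. It gives the time, the measured TCP pose, the force, the opening and the grip force at its end, in the units of the state.
- robot.get_obs(): the state, without advancing time (a new reading comes with each control period).
- robot.camera(name): name is "side" or "top"; returns a dict with "img" (420x560x3 uint8, red, green, blue), "mtx" (3x3 intrinsics, pixels), "distortion" ([k1, k2, p1, p2, k3] as OpenCV has them; the pictures are not rectified), "world_to_cam" (4x4, takes a point from world to camera coordinates). Camera axes: x right, y down, z forward; pixel columns grow to the right and rows downward; lengths in m; the calibration is good to about 2 mm. A picture is of the moment at which its call begins. There is no depth.
- robot.hand_in(): hands the job in; it is judged then, once.
Trained networks look in a picture, given as the dict that the camera call returned (one of the last four; its "shot" number tells which), for a name from the list of things; names that differ only in an ending like _2 or _b are one class to them, and where a whole thing is asked for, a point or a joint stands for the part that bears it (a point fixed in the world has none). Each returns a list of dicts, best first, with "p" (0 to 1); they miss things now and then, are a little off and sometimes report something else, mostly with a low value. They report only what shows in the picture. A call takes as long as a camera call. They do not tell look-alikes from the thing itself.
- robot.search_frame(picture, thing): "xyz" ([x, y, z] in m, in world coordinates, good to about 4 mm: the middle of the surface that is visible of it).
- robot.tip_of(picture, thing): "xyz" ([x, y, z] in m, in world coordinates, good to about 4 mm: a listed point, or the origin of a listed thing).
The state is a dict: "time": time; "q": joint angles; "joint_velocities": joint speeds; "joint_torque": joint torques, N m; "position": TCP position; "tool_rot": TCP orientation; "ft_force": force on the tool from outside, world axes, zero at the start; "moment": the same for the moment, N m; "grip_width": finger opening in m; "grip_force": force on a finger pad.
Only numpy, scipy, OpenCV 4.12 (cv2) and the standard library are available. Lean on these libraries where they do the work, as an engineer would, in place of code of your own. Each camera call takes 0.05 s, during which the arm holds its last target. There are 200 camera calls.

### The job

Three loose screw caps are left lying on the steel tray. With the fingers as a broom, sweep all three along the tray and off the open end beside which the low aluminium catch pan stands, so that they drop into the pan. Only push the caps, never pick them up, and leave the two standing vials on the tray, the tube rack at its other end and the reagent bottle where they are.

Things in the scene. Friction and masses are not known exactly. Their poses are not given: they have to be found in the camera images.
- tray: fixed steel tray on a black plinth. Origin: centre of its underside, on the bench. Flat top 60 mm up, 288 mm in its x, 240 mm in its y. A 4 mm thick, 10 mm high lip along both edges at x = +-142 mm; the ends at y = +-120 mm are open. Caps and vials start in five lanes along y, 42 mm or more apart in x (centres), within 104 mm of the middle in x and 55 mm in y
- pan: fixed open aluminium pan on the bench at one open end of the tray (+y or -y: it changes), turned like it. 280 mm in x, 110 mm in y, walls 3 mm thick, 35 mm high, floor 3 mm: rim 25 mm below the tray's top. Origin: centre of its underside, 177 mm from the tray's centre along the tray's y; its near wall is 2 mm from the tray's end
- cap_a: loose white plastic screw cap, a plain ribbed disc 30 mm in diameter and 16 mm high, lying flat on the tray; about 10 to 20 g, slides easily. Origin: centre of its underside. Its yaw means nothing
- cap_b: loose white plastic screw cap, a plain ribbed disc 30 mm in diameter and 16 mm high, lying flat on the tray; about 10 to 20 g, slides easily. Origin: centre of its underside. Its yaw means nothing
- cap_c: loose white plastic screw cap, a plain ribbed disc 38 mm in diameter and 18 mm high, lying flat on the tray; about 10 to 20 g, slides easily. Origin: centre of its underside. Its yaw means nothing
- vial_a: small white capped plastic vial standing upright on the tray, 26 mm in diameter, 48 mm high, about 40 g, easily tipped; origin: centre of its underside. Must stay where it stands
- vial_b: small white capped plastic vial standing upright on the tray, 26 mm in diameter, 48 mm high, about 40 g, easily tipped; origin: centre of its underside. Must stay where it stands
- rack: steel tube rack with clear tubes (one piece, 0.5 kg, loose) on the bench at the tray's other open end, turned like it: 200 mm in x, 60 mm in y, 80 mm high to the tube tops. Origin: centre of its underside, 177 mm from the tray's centre, so 27 mm are free between it and the tray's end. Must stay
- bottle: glass reagent bottle with a blue cap standing on the bench at the robot's right, 68 mm in diameter, 140 mm high, origin: centre of its underside. Must stay
Things that resemble listed ones, but are neither listed nor needed, are in the scene too. What is shaped like the cap_a but pink is not meant.

How it is judged:
At the end, for the whole second after the job is handed in: All three caps lie at rest inside the walls of the catch pan, below its rim level or nearly so (undersides less than 50 mm above the bench); both vials, the tube rack and the reagent bottle stand upright (within 0.15 rad) within 10 mm of where they began (x of cap_a in the frame of pan between -0.138 and 0.138 m and y of cap_a in the frame of pan between -0.053 and 0.053 m and height (world z) of each of cap_a, cap_b, cap_c below 0.05 m and linear speed of each of cap_a, cap_b, cap_c below 0.02 m/s and x of cap_b in the frame of pan between -0.138 and 0.138 m and y of cap_b in the frame of pan between -0.053 and 0.053 m and x of cap_c in the frame of pan between -0.138 and 0.138 m and y of cap_c in the frame of pan between -0.053 and 0.053 m and distance of each of vial_a, vial_b, rack, bottle from where it was at the start of the episode below 0.01 m and angle between each of vial_a, vial_b, rack, bottle's own z axis and vertical below 0.15 rad); the robot touches nothing.
It fails at once if a cap is lifted off the tray (more than 12 mm above where it lay) (height (world z) of any of cap_a, cap_b, cap_c above 0.072 m).
It fails at once if a vial, the tube rack or the reagent bottle is shifted by more than 10 mm or tipped (distance of any of vial_a, vial_b, rack, bottle from where it was at the start of the episode above 0.01 m or angle between any of vial_a, vial_b, rack, bottle's own z axis and vertical above 0.15 rad).
It also fails if it takes over 51 s, if anything falls off the work surface, if the arm or the gripper's body presses on something with over 40 N, if the wrist force passes 120 N, or if a joint passes its speed limit or range.

## Working session

There is one attempt and no reset: what is moved stays moved. The work goes in short steps, Python scripts to look and compute and a tool call to move; the robot and the scene stay as the last step left them, time stands still between calls to the robot, and variables do not carry over. Pictures are saved under pics/ and viewed, at most 10 in all, crops included, and the job is handed in when it is done.

Besides the shell and the picture viewer there is one more tool, called after "Request:" as name(argument=value, ...) on one line, values as JSON. move_arm: Moves the arm, as the interface text tells. Its arguments: {"type":"object","properties":{"series":{"type":"string"},"jaw":{"type":"number"},"newtons":{"type":"number"}},"required":["series"]}

```bash
mkdir -p pics; cat > h.py <<'E'
import numpy as np,cv2
from rig import robot
def proj(c,P):
    P=np.atleast_2d(np.array(P,float)); T=np.array(c["world_to_cam"])
    return cv2.projectPoints(P,cv2.Rodrigues(T[:3,:3])[0],T[:3,3],np.array(c["mtx"]),np.array(c["distortion"],float))[0].reshape(-1,2)
def ray(c,uv):
    T=np.array(c["world_to_cam"]);n=cv2.undistortPoints(np.array(uv,float).reshape(-1,1,2),np.array(c["mtx"]),np.array(c["distortion"],float)).reshape(-1,2)
    d=np.c_[n,np.ones(len(n))]@T[:3,:3]; o=-T[:3,:3].T@T[:3,3]; return o,d
def onz(c,uv,z):
    o,d=ray(c,uv); return o+d*((z-o[2])/d[:,2])[:,None]
E
python3 - <<'E'
from h import *
for n in("top","side"):
    c=robot.camera(n); cv2.imwrite(f"pics/{n}0.png",c["img"][:,:,::-1])
    for t in["cap_a","cap_c","vial_a","tray","pan","rack","bottle"]:
        for r in robot.tip_of(c,t): 
            if r["p"]>.2: print(n,t,round(r["p"],2),np.round(r["xyz"],3),proj(c,r["xyz"]).round(0)[0])
o=robot.get_obs();print(o["time"],o["tool_rot"],o["position"])
E
```

```text
top cap_a 0.67 [ 0.559 -0.043  0.058] [246. 195.]
top cap_a 0.67 [ 0.368 -0.034 -0.002] [244. 275.]
top cap_a 0.59 [0.366 0.044 0.001] [212. 276.]
top cap_a 0.52 [0.617 0.014 0.058] [222. 172.]
top cap_a 0.5 [ 0.655 -0.078  0.064] [260. 156.]
top cap_c 0.67 [ 0.559 -0.043  0.058] [246. 195.]
top cap_c 0.67 [ 0.368 -0.034 -0.002] [244. 275.]
top cap_c 0.59 [0.366 0.044 0.001] [212. 276.]
top cap_c 0.52 [0.617 0.014 0.058] [222. 172.]
top cap_c 0.5 [ 0.655 -0.078  0.064] [260. 156.]
top vial_a 0.48 [ 0.463 -0.029  0.062] [240. 235.]
top vial_a 0.48 [0.513 0.006 0.06 ] [225. 214.]
top tray 0.84 [ 0.562 -0.022  0.003] [239. 198.]
top pan 0.8 [ 0.563  0.153 -0.002] [171. 198.]
top rack 0.62 [ 0.557 -0.2    0.004] [309. 200.]
top rack 0.32 [ 0.559 -0.023  0.   ] [239. 199.]
side cap_a 0.66 [ 0.66  -0.075  0.06 ] [336. 195.]
side cap_a 0.65 [ 0.557 -0.042  0.061] [285. 191.]
side cap_a 0.55 [ 0.364 -0.035 -0.   ] [198. 222.]
side cap_a 0.44 [ 0.369  0.038 -0.001] [197. 198.]
side cap_a 0.43 [0.614 0.013 0.061] [304. 170.]
side cap_c 0.66 [ 0.66  -0.075  0.06 ] [336. 195.]
side cap_c 0.65 [ 0.557 -0.042  0.061] [285. 191.]
side cap_c 0.55 [ 0.364 -0.035 -0.   ] [198. 222.]
side cap_c 0.44 [ 0.369  0.038 -0.001] [197. 198.]
side cap_c 0.43 [0.614 0.013 0.061] [304. 170.]
side vial_a 0.74 [0.512 0.002 0.06 ] [260. 180.]
side vial_a 0.5 [ 0.46  -0.031  0.054] [239. 196.]
side tray 0.89 [ 0.553 -0.023  0.005] [281. 202.]
side pan 0.8 [0.564 0.153 0.002] [270. 152.]
side rack 0.75 [ 0.555 -0.196 -0.002] [301. 267.]
side bottle 0.74 [0.56  0.155 0.   ] [269. 153.]
side bottle 0.72 [ 0.485 -0.439 -0.   ] [295. 395.]
0.8 [ 9.81553840e-01  1.91185923e-01 -1.11203994e-05  3.97257668e-05] [ 0.23459937 -0.5792956   0.24458555]
```

View pics/top0.png

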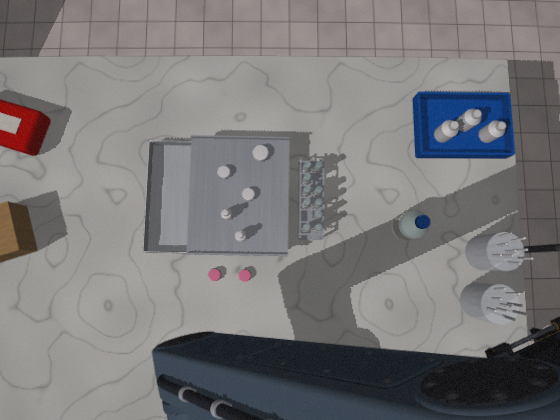

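View pics/side0.png

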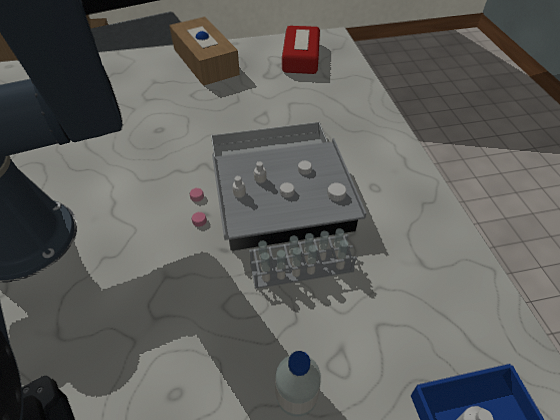

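The top view shows the tray at about cols 188-290, rows 137-253. The pan is on its left (+y) and the rack on its right (-y). There are three white caps at (261,152), (223,172) and (248,194), and two vials at (226,213) and (240,236). The pink look-alikes are on the bench at (215,274) and (245,274). The side view agrees. One refinement of the positions and tray yaw, then I move.

```bash
cat >> h.py <<'E'
def shift(P,yaw=None,o=None):
    from scipy.spatial.transform import Rotation as R
    o=o or robot.get_obs(); r=R.from_quat(o["tool_rot"]); return (r.inv().apply(np.array(P)-o["position"])*1000).round(0)
E
python3 - <<'E'
from h import *
c=robot.camera("top"); s=robot.camera("side")
def blobs(c):
    hsv=cv2.cvtColor(c["img"],cv2.COLOR_RGB2HSV); m=((hsv[...,1]<40)&(hsv[...,2]>195)).astype(np.uint8)
    return cv2.connectedComponentsWithStats(m)
g={"top":[(261,152),(223,172),(248,194)],"side":[(337,188),(305,166),(288,187)]}
for im in(c,s):
    k="top" if im is c else "side"; n,l,st,ce=blobs(im)
    for p,h in zip(g[k],(.078,.076,.076)):
        i=np.argmin([1e9]+[np.hypot(*(q-p)) for q in ce[1:]]); print(k,p,st[i],ce[i].round(1),onz(im,ce[i],h)[0].round(4))
# tray long edges: lip lines & ends
img=cv2.cvtColor(c["img"],cv2.COLOR_RGB2GRAY)
for seg in cv2.createLineSegmentDetector().detect(img)[0][:,0]:
    a,b=seg[:2],seg[2:]
    if np.hypot(*(a-b))>35 and 130<min(a[0],b[0]) and max(a[0],b[0])<340 and 120<min(a[1],b[1]) and max(a[1],b[1])<265:
        print(seg.round(0),onz(c,[a,b],.06)[:,:2].round(3).tolist())
# reprojection of hypothesis
E
python3 -c "
import cv2;i=cv2.imread('pics/top0.png')[125:265,135:335];cv2.imwrite('pics/crop0.png',cv2.resize(i,None,fx=4,fy=4))"
```

```text
top (261, 152) [445 130   2   1   2] [445.5 130. ] [ 0.7169 -0.5305  0.078 ]
top (223, 172) [445 130   2   1   2] [445.5 130. ] [ 0.7176 -0.5314  0.076 ]
top (248, 194) [445 130   2   1   2] [445.5 130. ] [ 0.7176 -0.5314  0.076 ]
side (337, 188) [     0      0    560    420 235200] [279.5 209.5] [ 0.5315 -0.1062  0.078 ]
side (305, 166) [     0      0    560    420 235200] [279.5 209.5] [ 0.5319 -0.1044  0.076 ]
side (288, 187) [     0      0    560    420 235200] [279.5 209.5] [ 0.5319 -0.1044  0.076 ]
[143. 249. 149. 142.] [[0.43, 0.2], [0.691, 0.194]]
[186. 252. 144. 251.] [[0.424, 0.099], [0.425, 0.196]]
[222. 129. 309. 131.] [[0.723, 0.017], [0.718, -0.198]]
[164. 144. 159. 243.] [[0.685, 0.158], [0.444, 0.162]]
[286. 255. 186. 253.] [[0.416, -0.137], [0.42, 0.099]]
[189. 250. 286. 251.] [[0.429, 0.09], [0.424, -0.137]]
[287. 247. 289. 139.] [[0.434, -0.141], [0.697, -0.148]]
[153. 146. 147. 248.] [[0.682, 0.185], [0.433, 0.19]]
[299. 163. 298. 236.] [[0.638, -0.172], [0.461, -0.167]]
[287. 140. 192. 138.] [[0.696, -0.142], [0.701, 0.09]]
[186. 243. 190. 147.] [[0.444, 0.097], [0.679, 0.093]]
```

View pics/crop0.png

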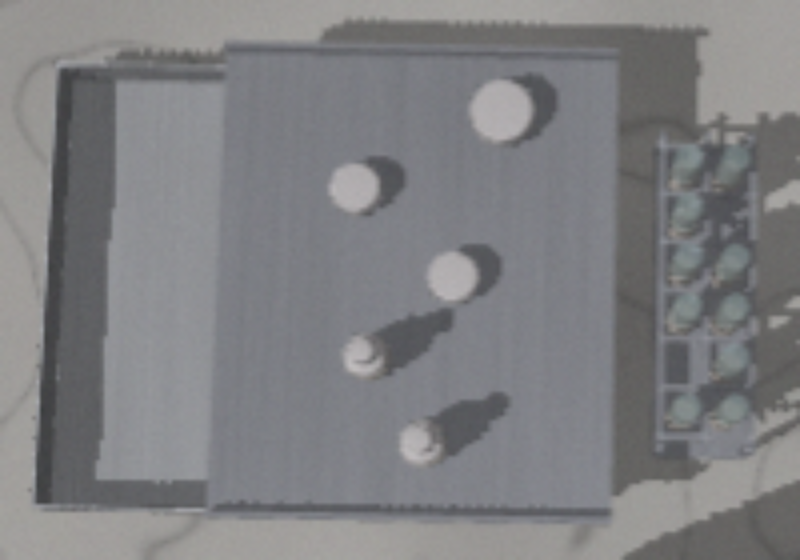

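The crop shows the tray's ends at y ≈ -0.144 and +0.095 m and a tray yaw of about -1.2°. No vial stands ahead of a cap in its lane. I move across now.

Request:
move_arm(series="559 -261 0 0 0 -66.8;559 -261 0 0 0 -66.8;559 -261 0 0 0 -66.8;559 -261 0 0 0 -66.8;559 -261 0 0 0 -66.8;559 -261 0 0 0 -66.8;559 -261 0 0 0 -66.8;559 -261 0 0 0 -66.8", jaw=0.15)

```text
time: 1.57
position: [0.4628, -0.3336, 0.2448]
tool_rot: [0.768, 0.641, 0.0, 0.0]
ft_force: [0.2, -0.5, 0.5]
grip_width: 0.0418
grip_force: 0.0
```

```bash
python3 - <<'E'
from h import *
from scipy.spatial.transform import Rotation as R
o=robot.get_obs();print(o["time"],o["position"].round(4) if hasattr(o["position"],"round") else o["position"],R.from_quat(o["tool_rot"]).as_matrix().round(3),o["grip_width"])
print(shift([.655,-.128,.2445]))
c=robot.camera("top")
for n,p,h in[("C",(260.5,152.7),.078),("B",(223.5,171.7),.076),("A",(248,194),.076),("va",(226.5,212.5),.108),("vb",(241,234),.108)]: print(n,onz(c,[p],h).round(4))
E
```

```text
1.5667 [ 0.4628 -0.3336  0.2448] [[ 0.179  0.984  0.   ]
 [ 0.984 -0.179 -0.   ]
 [-0.     0.    -1.   ]] 0.04176570702156494
[237. 152.   0.]
C [[ 0.6588 -0.0783  0.078 ]]
B [[0.6129 0.0098 0.076 ]]
A [[ 0.559  -0.0487  0.076 ]]
va [[ 0.5109 -0.0019  0.108 ]]
vb [[ 0.4618 -0.0351  0.108 ]]
```

Request:
move_arm(series="235 154 60 0 0 -9.2;235 154 60 0 0 -9.2;235 154 60 0 0 -9.2;235 154 60 0 0 -9.2;235 154 60 0 0 -9.2;235 154 60 0 0 -9.2;235 154 60 0 0 -9.2;235 154 60 0 0 -9.2")

```text
time: 2.28
position: [0.6599, -0.127, 0.1827]
tool_rot: [0.714, 0.7, 0.002, -0.0]
ft_force: [-0.8, -0.8, -0.2]
grip_width: 0.0127
grip_force: 0.0
```

```bash
python3 - <<'E'
from h import *
from scipy.spatial.transform import Rotation as R
o=robot.get_obs();print(o["time"],R.from_quat(o["tool_rot"]).as_matrix().round(3),o["grip_width"],o["q"])
print(shift([.657,-.128,.0870]))
E
```

```text
2.2833 [[ 0.02   1.     0.002]
 [ 1.    -0.02   0.003]
 [ 0.003  0.001 -1.   ]] 0.012742375155506377 [-0.35745952  0.65792866  1.36340625  0.0035704   1.11984416 -0.33870979]
[-1. -3. 96.]
```

Request:
move_arm(series="0 0 35 0 0 0;0 0 65 0 0 0;0 0 85 0 0 0;0 0 97 0 0 0;0 0 97 0 0 0;0 0 97 0 0 0")

```text
time: 2.78
position: [0.6564, -0.1332, 0.0875]
tool_rot: [0.716, 0.698, -0.0, -0.0]
ft_force: [-0.2, -0.9, 0.9]
grip_width: 0.0132
grip_force: 0.0
```

```bash
python3 - <<'E'
from h import *
for n in("top","side"):
    c=robot.camera(n)
    i=c["img"][60:280,120:400] if n=="top" else c["img"][90:310,140:420]
    cv2.imwrite(f"pics/{n}1.png",cv2.resize(i,None,fx=2.5,fy=2.5)[:,:,::-1])
print(robot.get_obs()["position"],robot.get_obs()["tool_rot"])
E
```

```text
[ 0.65765397 -0.13354119  0.08931793] [0.71623024 0.69786198 0.00073258 0.00153712]
```

View pics/side1.png

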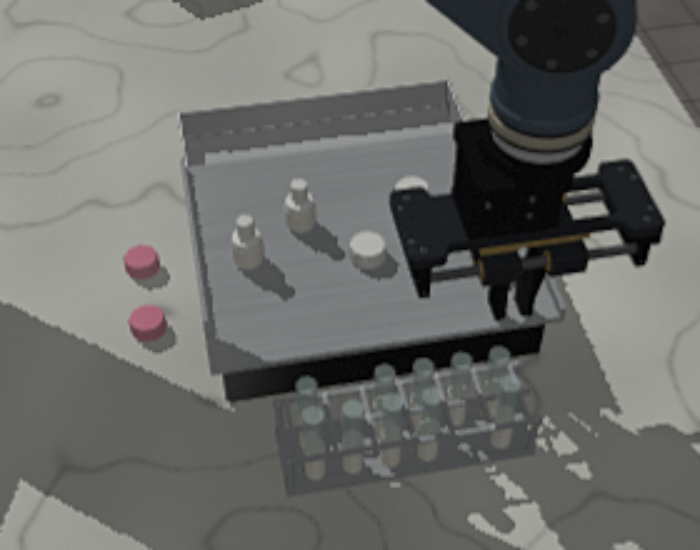

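The side view shows the fingers at (515,290) in the crop. They stand behind cap_c near the rack-side end, clear of the tubes, the vials and the lip. I sweep this lane.

Request:
move_arm(series="8 0 0 0 0 0;18 0 0 0 0 0;30 0 0 0 0 0;44 0 0 0 0 0;60 0 0 0 0 0;78 0 0 0 0 0;96 0 0 0 0 0;114 0 0 0 0 0")

```text
time: 3.55
position: [0.6591, -0.0161, 0.0877]
tool_rot: [0.716, 0.698, -0.0, -0.0]
ft_force: [-0.1, -0.7, 0.1]
grip_width: 0.0129
grip_force: 0.1
```

```bash
python3 - <<'E'
from h import *
c=robot.camera("side");cv2.imwrite("pics/side2.png",cv2.resize(c["img"][90:310,140:420],None,fx=2.5,fy=2.5)[:,:,::-1])
o=robot.get_obs();print(o["position"],o["tool_rot"])
E
```

```text
[ 0.65861462 -0.01228297  0.08757575] [ 7.14910388e-01  6.99214632e-01  5.69638453e-04 -1.30838824e-03]
```

View pics/side2.png

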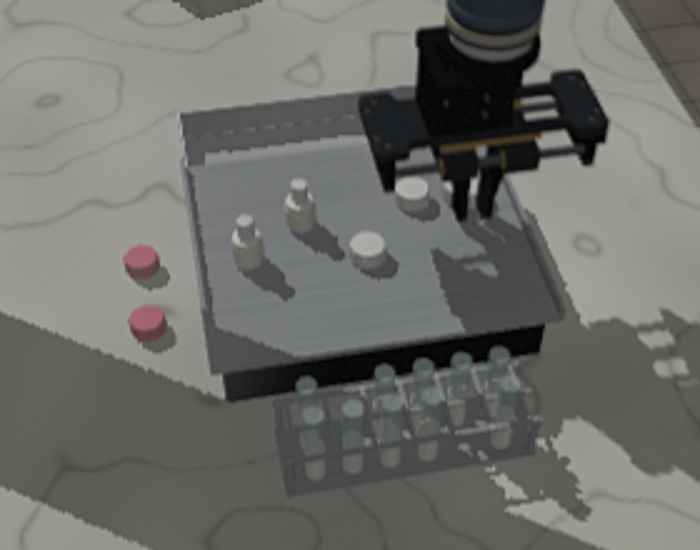

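The fingers are mid-tray at (475,190). cap_c is no longer where it started, and a sliver of white shows ahead of the fingers. cap_b at (411,195), cap_a at (368,250) and the vials have not moved. I continue.

Request:
move_arm(series="18 0 0 0 0 0;36 0 0 0 0 0;54 0 0 0 0 0;72 0 0 0 0 0;88 0 0 0 0 0;104 0 0 0 0 0;118 0 0 0 0 0;118 0 0 0 0 0")

```text
time: 4.27
position: [0.662, 0.1027, 0.0876]
tool_rot: [0.715, 0.699, 0.0, -0.0]
ft_force: [0.2, 0.6, 0.0]
grip_width: 0.0129
grip_force: 0.0
```

Request:
move_arm(series="0 0 -25 0 0 0;0 0 -50 0 0 0;-35 -10 -60 0 0 0;-75 -30 -60 0 0 0;-115 -46 -60 0 0 0;-145 -46 -60 0 0 0;-145 -46 -60 0 0 0;-145 -46 -60 0 0 0")

```text
time: 4.93
position: [0.6127, -0.0473, 0.1478]
tool_rot: [0.718, 0.696, 0.0, 0.0]
ft_force: [0.3, 0.2, 0.4]
grip_width: 0.0131
grip_force: 0.0
```

```bash
python3 - <<'E'
from h import *
for n in ("top","side"):
    c=robot.camera(n)
    if n=="side": cv2.imwrite("pics/side3.png",cv2.resize(c["img"][90:310,140:420],None,fx=2.5,fy=2.5)[:,:,::-1])
    for t in["cap_a","vial_a","pan"]:
        for r in robot.tip_of(c,t): 
            if r["p"]>.2: print(n,t,round(r["p"],2),np.round(r["xyz"],3))
o=robot.get_obs();print(o["time"],o["position"],o["tool_rot"])
E
```

```text
top cap_a 0.55 [ 0.368 -0.033 -0.005]
top cap_a 0.44 [ 0.368  0.041 -0.002]
top vial_a 0.61 [ 0.465 -0.03   0.062]
top vial_a 0.61 [ 0.489 -0.44   0.   ]
side cap_a 0.66 [ 0.559 -0.045  0.063]
side cap_a 0.59 [0.371 0.042 0.   ]
side cap_a 0.52 [0.612 0.015 0.062]
side cap_a 0.45 [ 0.365 -0.036 -0.002]
side vial_a 0.79 [ 0.458 -0.03   0.054]
side vial_a 0.69 [0.566 0.15  0.   ]
side vial_a 0.65 [0.513 0.002 0.062]
side pan 0.87 [ 0.564  0.152 -0.001]
side pan 0.59 [ 0.557 -0.045  0.061]
5.3333 [ 0.61274881 -0.04345299  0.14741937] [ 7.15438604e-01  6.98675597e-01 -4.39690333e-05 -1.03905402e-04]
```

View pics/side3.png

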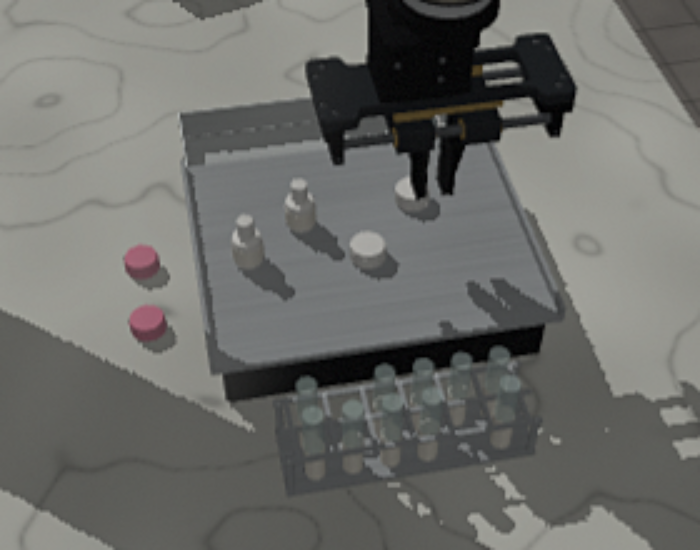

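cap_c has left the tray. The fingers are over cap_b's lane, behind cap_b at (411,195). I go down and sweep.

Request:
move_arm(series="0 0 25 0 0 0;0 0 45 0 0 0;0 0 60 0 0 0;0 0 60 0 0 0;8 0 60 0 0 0;18 0 60 0 0 0;30 0 60 0 0 0;44 0 60 0 0 0")

```text
time: 6.0
position: [0.6146, 0.0006, 0.0888]
tool_rot: [0.716, 0.698, 0.001, 0.001]
ft_force: [0.1, 1.2, 0.4]
grip_width: 0.0132
grip_force: 0.0
```

Request:
move_arm(series="16 0 0 0 0 0;34 0 0 0 0 0;52 0 0 0 0 0;70 0 0 0 0 0;86 0 0 0 0 0;100 0 0 0 0 0;104 0 0 0 0 0;104 0 0 0 0 0")

```text
time: 6.67
position: [0.6164, 0.1053, 0.088]
tool_rot: [0.715, 0.699, 0.0, 0.0]
ft_force: [-0.1, -0.6, 0.7]
grip_width: 0.0128
grip_force: 0.0
```

Request:
move_arm(series="0 0 -25 0 0 0;0 0 -50 0 0 0;-35 -10 -65 0 0 0;-75 -30 -65 0 0 0;-115 -50 -65 0 0 0;-155 -55 -65 0 0 0;-190 -55 -65 0 0 0;-200 -55 -65 0 0 0")

```text
time: 7.33
position: [0.5563, -0.1014, 0.1532]
tool_rot: [0.718, 0.696, -0.0, 0.002]
ft_force: [0.5, -0.6, 0.5]
grip_width: 0.0132
grip_force: 0.0
```

```bash
python3 - <<'E'
from h import *
for n in ("top","side"):
    c=robot.camera(n)
    cv2.imwrite(f"pics/{n}4.png",cv2.resize(c["img"][90:310,140:420],None,fx=2.5,fy=2.5)[:,:,::-1])
    for t in["cap_a","vial_a"]:
        for r in robot.tip_of(c,t): 
            if r["p"]>.2: print(n,t,round(r["p"],2),np.round(r["xyz"],3))
o=robot.get_obs();print(o["time"],o["position"],o["tool_rot"])
E
```

```text
top cap_a 0.7 [ 0.554 -0.199  0.002]
top cap_a 0.49 [0.662 0.157 0.018]
top cap_a 0.4 [0.62  0.118 0.017]
side cap_a 0.68 [ 0.367 -0.033  0.001]
side cap_a 0.48 [ 0.37   0.041 -0.002]
side cap_a 0.43 [ 0.559 -0.045  0.065]
side cap_a 0.3 [ 0.558 -0.199 -0.001]
side vial_a 0.6 [0.514 0.003 0.062]
side vial_a 0.45 [ 0.461 -0.03   0.051]
7.6333 [ 0.55614938 -0.09368224  0.15243122] [ 7.15555777e-01  6.98555434e-01 -2.79791655e-05 -4.85638009e-04]
```

View pics/side4.png

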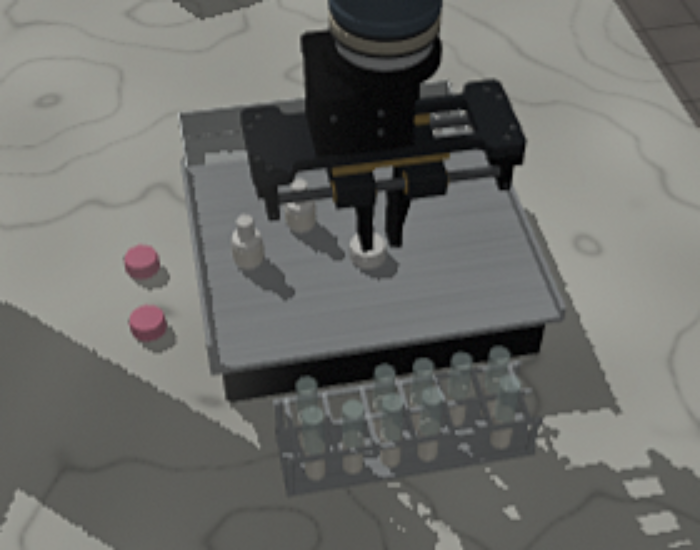

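cap_b is off the tray too. From the top, the network places two caps in the pan, at (0.662,0.157) and (0.620,0.118). The vials have not moved. The fingers hover behind cap_a, seen at (369,250). I sweep the last lane, shifted 2 mm away from the vial.

Request:
move_arm(series="0 2 25 0 0 0;0 2 50 0 0 0;0 2 65 0 0 0;0 2 65 0 0 0;8 2 65 0 0 0;18 2 65 0 0 0;30 2 65 0 0 0;44 2 65 0 0 0")

```text
time: 8.3
position: [0.5602, -0.0499, 0.0888]
tool_rot: [0.716, 0.698, 0.001, 0.001]
ft_force: [1.3, -0.0, 0.2]
grip_width: 0.013
grip_force: 0.0
```

Request:
move_arm(series="16 0 0 0 0 0;34 0 0 0 0 0;52 0 0 0 0 0;70 0 0 0 0 0;88 0 0 0 0 0;106 0 0 0 0 0;124 0 0 0 0 0;140 0 0 0 0 0")

```text
time: 8.97
position: [0.5629, 0.0914, 0.0886]
tool_rot: [0.716, 0.699, 0.001, 0.0]
ft_force: [-0.6, 0.2, 0.2]
grip_width: 0.0133
grip_force: 0.0
```

Request:
move_arm(series="10 0 0 0 0 0;17 0 0 0 0 0;17 0 0 0 0 0;17 0 -25 0 0 0;17 0 -60 0 0 0;-20 0 -100 0 0 0;-60 0 -130 0 0 0;-100 0 -130 0 0 0")

```text
time: 9.63
position: [0.5628, 0.0041, 0.2182]
tool_rot: [0.715, 0.699, 0.002, 0.003]
ft_force: [0.8, 0.3, -0.9]
grip_width: 0.0133
grip_force: 0.0
```

Request:
move_arm(series="-40 0 0 0 0 0;-80 0 0 0 0 0;-120 0 0 0 0 0;-160 0 0 0 0 0;-200 0 0 0 0 0;-200 0 0 0 0 0;-200 0 0 0 0 0;-200 0 0 0 0 0")

```text
time: 10.3
position: [0.555, -0.1957, 0.2136]
tool_rot: [0.717, 0.697, -0.0, -0.001]
ft_force: [0.1, 0.3, -0.5]
grip_width: 0.0131
grip_force: 0.0
```

```bash
python3 - <<'E'
from h import *
for n in ("top","side"):
    c=robot.camera(n)
    cv2.imwrite(f"pics/{n}5.png",cv2.resize(c["img"][90:310,100:380],None,fx=2.5,fy=2.5)[:,:,::-1])
    for t in["cap_a","vial_a","rack"]:
        for r in robot.tip_of(c,t): 
            if r["p"]>.2: print(n,t,round(r["p"],2),np.round(r["xyz"],3))
o=robot.get_obs();print(o["time"],o["position"],o["tool_rot"])
E
```

```text
top cap_a 0.63 [0.66  0.159 0.02 ]
top cap_a 0.6 [0.56  0.118 0.02 ]
top cap_a 0.39 [0.621 0.118 0.017]
top vial_a 0.56 [0.51  0.011 0.06 ]
top rack 0.35 [0.561 0.116 0.018]
top rack 0.24 [ 0.489 -0.441 -0.   ]
side cap_a 0.59 [0.369 0.038 0.   ]
side cap_a 0.54 [ 0.366 -0.038 -0.001]
side vial_a 0.75 [ 0.459 -0.03   0.053]
side rack 0.86 [ 0.555 -0.2   -0.003]
10.7 [ 0.55597919 -0.19450412  0.21395112] [ 7.15521864e-01  6.98590340e-01 -9.30562197e-06  1.25893692e-05]
```

View pics/top5.png

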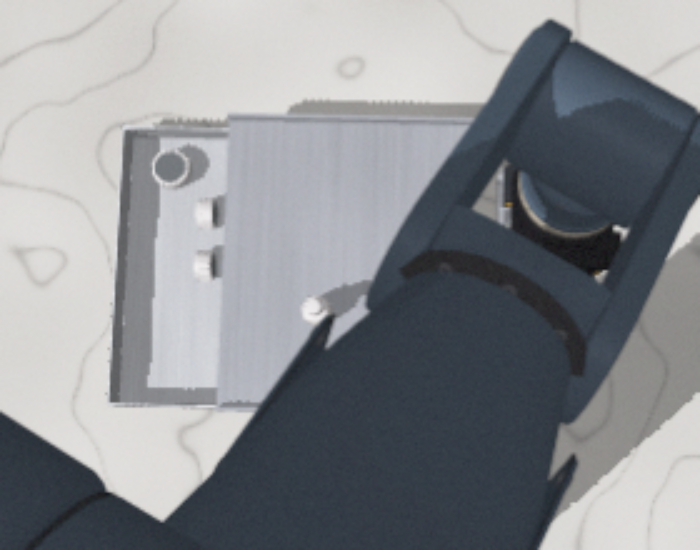

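View pics/side5.png

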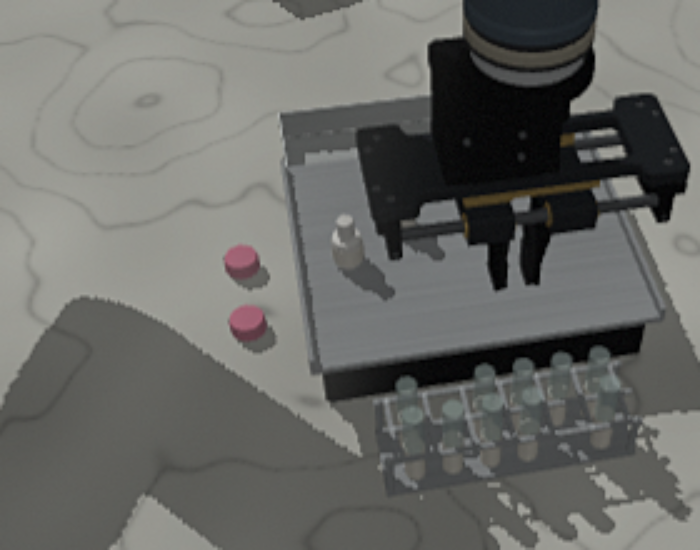

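The top view shows all three caps inside the pan: cap_c flat at (171,167), the two small ones standing on edge by the near wall at (207,212) and (205,265). A vial stands at (314,308), and the side view shows the other at (347,245) and the rack in place. I let things settle, check the caps are at rest, and hand in.

Request:
move_arm(series="0 0 -10 0 0 0;0 0 -20 0 0 0;0 0 -20 0 0 0;0 0 -20 0 0 0;0 0 -20 0 0 0;0 0 -20 0 0 0;0 0 -20 0 0 0;0 0 -20 0 0 0")

```text
time: 11.37
position: [0.5556, -0.1953, 0.2335]
tool_rot: [0.716, 0.698, -0.0, -0.0]
ft_force: [-0.8, 0.6, -0.9]
grip_width: 0.0129
grip_force: 0.0
```

```bash
python3 - <<'E'
from h import *
a=cv2.imread("pics/top5.png")[:,:,::-1]
c=robot.camera("top"); b=cv2.resize(c["img"][90:310,100:380],None,fx=2.5,fy=2.5)
print("max change in pan/vial area",np.abs(a.astype(int)-b)[130:330,110:230].mean(),np.abs(a.astype(int)-b)[130:330,110:230].max())
print([(round(r["p"],2),np.round(r["xyz"],3).tolist()) for r in robot.tip_of(c,"cap_a")])
print(robot.hand_in())
E
```

```text
max change in pan/vial area 2.5055555555555555 9
[(0.74, [0.659, 0.159, 0.02]), (0.69, [0.561, 0.116, 0.02]), (0.52, [0.617, 0.119, 0.016])]
the job is handed in; nothing more can be done
None
```

I swept all three caps off the tray into the catch pan and handed in at about 11.5 s of the 51 s. In the last pictures the caps lay at rest in the pan and the visible vials and the rack had not moved; the arm hid one vial and I did not re-measure the bottle. The hand-in returned no verdict.

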